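# Line up the scent bottles by height

### The arm

A 6-joint arm with a two-finger parallel gripper is mounted at the origin on the work surface. World frame = base frame: x ahead of the robot, y to its left, z up, the work surface at z = 0. Lengths are in m, angles in rad, forces in N, time in s.
With the tool pointing down it reaches from about 0.25 to 0.725 m from the base axis. Payload 4 kg.
Tool frame: the origin (TCP) lies on the centre line of the jaws, within the pads' length; the fingertips stand 19 mm ahead of it and the grasp point (between the pads) is the TCP; z points along the fingers, y is the direction in which the jaws open and shut (so a half turn about z gives the same grasp; the last joint's range is limited). The gripper opens to 85 mm and grips with 20 to 120 N. Pads are 22 mm wide; open, the fingers measure 114 mm over their backs; the gripper's body (76 mm by 85 mm) begins 54 mm behind the grasp point. The pads swing forward as they close: fully open they stand 13 mm farther back than shut.
Start: joints at [-1.278, 0.241, 0.005, 1.335, 0, 1.571], TCP at [0.144, -0.479, 0.25] pointing down, gripper open.
Joint ranges: [-2.72, 2.72], [-1.05, 1.87], [-1.09, 1.28], [-1.99, 2.15], [-1.42, 1.44], [-3.14, 3.14]. Speed limits (rad/s): [2.79, 2.79, 3.14, 3.14, 3.14, 3.14].

### API

Orientations are given as a unit quaternion [x, y, z, w].
In Python, from workcell import bot gives the robot as it stands. The module is installed in compiled form; this text tells all that it offers.
- The arm moves only by the shell command python3 -m handwheel 'ROWS' [OPENING]. ROWS is JSON, a list of rows, each an object of numbers: "dx", "dy", "dz": the shift along the tool's x, y, z as a fraction of full scale; "ax", "ay", "az": the turn, a rotation vector about the tool's x, y, z as a fraction of full scale. In form: [{"dx": .., "dy": .., "dz": .., "ax": .., "ay": .., "az": ..}, ...]. A call has 1 to 12 rows; each row shifts and turns the commanded pose from where the row before left it, along the tool's axes as they then stand; what a row does not reach is not made up. Full scale, the value 1, is 2.5 cm for a shift and 0.15 rad for a turn. A row lasts 1/10 s, in which the tool goes at most 50 mm and 8.59 degrees, less where a joint would pass 70% of its speed; a pose out of reach is approached as far as the arm can. A call with a number of a shift or a turn outside -1 to 1 is refused whole. A call with a gripper value outside its range is refused whole. OPENING is the gripper's target within -1 to 1 (fully open at 1, half-way at 0, shut at -1), set as the call begins (- or left out, the last holds). The fingers move at their own pace and stop on an object; the grip force is fixed at half the most. Time passes only in rows, so rows that do not move let the fingers close. It gives the time, the measured TCP pose, the force and the opening at its end, in the units of the state.
- bot.get_obs(): the state, without advancing time (a new reading comes with each control period).
- bot.camera(name): name is "side" or "top"; returns a dict with "img" (480x640x3 uint8, red, green, blue), "intrinsics" (3x3 intrinsics, pixels), "eye" and "rotation" of the camera in the world. Camera axes: x right, y down, z forward; pixel columns grow to the right and rows downward; lengths in m; the calibration is good to about 2 mm. A picture is of the moment at which its call begins. There is no depth.
- bot.job_done(): hands the job in, once; it reports no verdict.
Trained networks look in a picture, given as the dict that the camera call returned (one of the last four; its "shot" number tells which), for a name from the list of things; names that differ only in an ending like _2 or _b are one class to them, and where a whole thing is asked for, a point or a joint stands for the part that bears it (a point fixed in the world has none). Each returns a list of dicts, best first, with "confidence" (0 to 1); they miss things now and then, are a little off and sometimes report something else, mostly with a low value. They report only what shows in the picture. A call takes as long as a camera call.
- bot.trace(thing, picture): "region" (480x640 bool, what is visible of it) and "rect" ([centre column, centre row, width, height] in pixels, round what is visible of it).
The state is a dict: "clock": time; "joint_pos": joint angles; "joint_vel": joint speeds; "tau": joint torques, N m; "eef_pos": TCP position; "tool_rot": TCP orientation; "ft_force": force on the tool from outside, world axes, zero at the start; "ft_torque": the same for the moment, N m; "grip_width": finger opening in m.
Only numpy, scipy, OpenCV 4.12 (cv2) and the standard library are available. Lean on these libraries where they do the work, as an engineer would, in place of code of your own. Each camera call takes 0.05 s, during which the arm holds its last target.

### The job

Line up the four scent bottles in order of height on the row of leather pads in the tray: the tallest on the pad nearest the grey lamp, then the next tallest, and so on to the shortest on the pad nearest the lint roller. Set each one down gently, upright and centred on its pad, and keep them from tipping over; leave the lamp and the lint roller standing where they are.

Things in the scene. Friction and masses are not known exactly. Their poses are not given: they have to be found in the camera images.
- cologne: Tall slender round cologne bottle of amber glass with a brass cap, the tallest: 160 mm high, body 36 mm across. Origin: centre of its underside, z up. The cap is a round cylinder 24 mm across, from 122 to 160 mm height; it can be gripped from above in any yaw. About 0.18 kg, stands loose on the dresser top (height 0).
- bluebottle: Round blue bottle with a steel cap, second tallest: 128 mm high, body 44 mm across. Origin: centre of its underside, z up. The cap is a round cylinder 24 mm across, from 92 to 128 mm height; it can be gripped from above in any yaw. About 0.19 kg, stands loose on the dresser top.
- greenbottle: Round green bottle with a white cap, third tallest: 96 mm high, body 48 mm across. Origin: centre of its underside, z up. The cap is a round cylinder 24 mm across, from 62 to 96 mm height; it can be gripped from above in any yaw. About 0.17 kg, stands loose on the dresser top.
- flacon: Cube-shaped black glass flacon with a steel cap, the shortest: 68 mm high in all, a 46 mm cube below. Origin: centre of its underside, z up, x and y square to its sides. The cap is a round cylinder 24 mm across, from 46 to 68 mm height; it can be gripped from above in any yaw. About 0.2 kg, stands loose on the dresser top.
- pad1: Round tan leather pad, 64 mm across, 3 mm thick, fixed; one end of a row of four, 90 mm apart in the order pad1 to pad4, on a clear acrylic tray in a walnut tray. Origin: centre of its underside, 16 mm above the dresser top; its upper face is at 19 mm. x points across the row, y along it from pad1 to pad4, z up. The tray rims are at most 20 mm high.
- pad2: Round tan leather pad, 64 mm across, 3 mm thick, fixed; second, next to pad1, of a row of four, 90 mm apart in the order pad1 to pad4, on a clear acrylic tray in a walnut tray. Origin: centre of its underside, 16 mm above the dresser top; its upper face is at 19 mm. x points across the row, y along it from pad1 to pad4, z up. The tray rims are at most 20 mm high.
- pad3: Round tan leather pad, 64 mm across, 3 mm thick, fixed; third, next to pad4, of a row of four, 90 mm apart in the order pad1 to pad4, on a clear acrylic tray in a walnut tray. Origin: centre of its underside, 16 mm above the dresser top; its upper face is at 19 mm. x points across the row, y along it from pad1 to pad4, z up. The tray rims are at most 20 mm high.
- pad4: Round tan leather pad, 64 mm across, 3 mm thick, fixed; other end of a row of four, 90 mm apart in the order pad1 to pad4, on a clear acrylic tray in a walnut tray. Origin: centre of its underside, 16 mm above the dresser top; its upper face is at 19 mm. x points across the row, y along it from pad1 to pad4, z up. The tray rims are at most 20 mm high.
- lamp: Small matte grey battery lamp with a toggle switch: round foot 80 mm across, shade 72 mm across, 95 mm high. It stands loose on the dresser top just beyond one end of the row of pads (about 120 mm from the centre of the end pad), at either end. Origin: centre of its underside.
- lintroller: Lint roller standing on its roller end, white roller below and red plastic handle above: foot 60 mm across, 130 mm high. It stands loose on the dresser top beyond the end of the row away from the lamp. Origin: centre of its underside.

How it is judged:
By the outcome, as a careful person would: the job done as asked, in the order asked, and still so for the second after the job is handed in, with the robot touching nothing.
It also fails if it takes over 112 s, if anything falls off the work surface, if the arm or the gripper's body presses on something with over 40 N, if the wrist force passes 120 N, or if a joint passes its speed limit or range.

## Working session

There is one attempt and no reset: what is moved stays moved. The work goes in short steps, Python scripts to look and compute and a shell command to move; the robot and the scene stay as the last step left them, time stands still between calls to the robot, and variables do not carry over. Pictures are saved under pics/ and viewed, and the job is handed in when it is done.

```bash
mkdir -p pics; cat > h.py <<'E'
import numpy as np, cv2
from workcell import bot
N=["cologne","bluebottle","greenbottle","flacon","pad1","lamp","lintroller"]
def ray(c,u,v):
    d=np.linalg.inv(np.array(c["intrinsics"]))@[u,v,1]; return np.array(c["eye"]),np.array(c["rotation"])@d
def atz(c,u,v,z):
    e,d=ray(c,u,v); return e+d*(z-e[2])/d[2]
def proj(c,p):
    q=np.array(c["rotation"]).T@(np.array(p)-np.array(c["eye"])); q=np.array(c["intrinsics"])@q; return q[:2]/q[2]
def save(c,n): cv2.imwrite(f"pics/{n}.png",cv2.cvtColor(c["img"],cv2.COLOR_RGB2BGR))
E
python3 - <<'E'
from h import *
o=bot.get_obs(); print(o["clock"],o["eef_pos"],o["tool_rot"],o["grip_width"])
for n in("top","side"):
    c=bot.camera(n); save(c,n+"0"); print(n,c["eye"],np.round(c["rotation"],3).tolist(),np.round(c["intrinsics"],1).tolist())
    for t in N:
        for r in bot.trace(t,c)[:5]: print(t,round(r["confidence"],2),np.round(r["rect"],1), r["region"].sum())
E
```

```text
0.0 [ 0.14414164 -0.47816078  0.24939298] [ 9.89303894e-01  1.45865369e-01 -1.48075747e-04 -1.03854843e-03] 0.08554361605164104
top [0.42622135 0.02296589 0.78797735] [0.712, -0.693, 0.08, -0.082] [[477.1, 0.0, 318.4], [0.0, 477.1, 230.8], [0.0, 0.0, 1.0]]
cologne 0.67 [275.4 333.8  29.4  26.3] 642
greenbottle 0.72 [404.6 327.4  38.9  31.6] 929
greenbottle 0.27 [306.1 212.8  40.8  33.5] 1041
flacon 0.71 [495.1 329.7  47.5  41.6] 1279
pad1 0.93 [411.1 206.7  37.8  36.5] 1055
pad1 0.78 [305.4 214.7  36.1  35.8] 1063
pad1 0.74 [252.3 216.8  41.4  33.6] 1044
pad1 0.65 [355.8 210.4  35.7  35.6] 1085
pad1 0.4 [403.3 327.1  36.4  31.1] 946
lamp 0.69 [177.4 211.9  56.3  58.9] 2147
lintroller 0.57 [485.6 192.4  54.3  45.4] 1683
lintroller 0.57 [303.3 212.8  40.6  34.3] 1052
lintroller 0.39 [178.  212.9  58.8  60.1] 2280
side [0.29834667 0.62959032 0.79665947] [-0.187, 0.917, -0.345, 0.078] [[561.7, 0.0, 326.7], [0.0, 561.7, 234.0], [0.0, 0.0, 1.0]]
cologne 0.58 [390.8 268.6  29.5  72.1] 1491
bluebottle 0.73 [353.  336.6  32.3  65.1] 1499
bluebottle 0.62 [332.6 127.2  25.1  59.3] 1160
greenbottle 0.67 [414.1 201.7  28.4  49.5] 984
flacon 0.57 [433.6 158.4  23.2  40.7] 806
pad1 0.93 [289.6 242.9  35.6  25.9] 738
pad1 0.81 [271.3 280.8  35.2  31.9] 908
pad1 0.71 [321.8 179.7  27.1  26.2] 532
pad1 0.7 [303.1 212.3  33.7  23. ] 652
lamp 0.81 [233.7 334.2  51.9  70.3] 2656
lintroller 0.69 [333.1 127.1  22.8  59. ] 1134
```

View pics/top0.png

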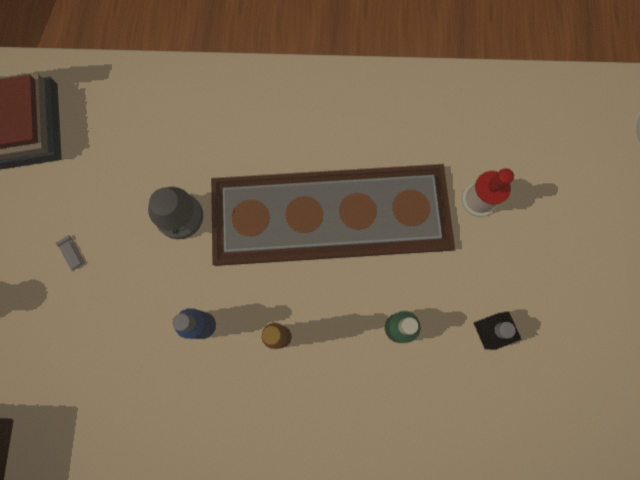

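View pics/side0.png

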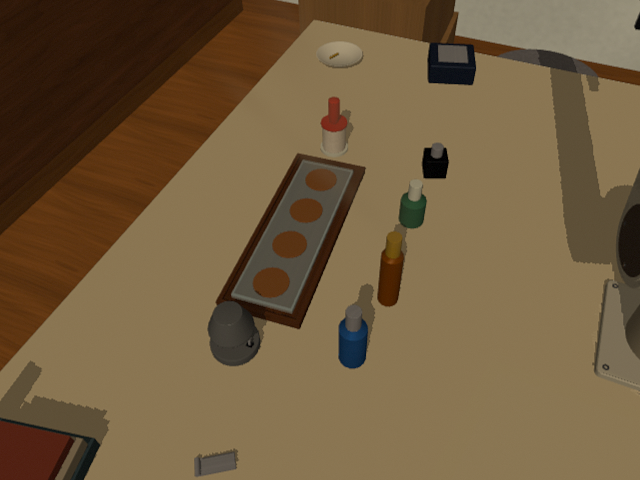

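The top view shows the lamp at (177,212), then the pads at columns 251, 305, 357 and 411, then the lint roller at (487,192). The bottles sit below them: blue (193,323), amber (275,335), green (403,327) and black (497,331). The side view agrees. I'll take precise positions by overlaying models.

```bash
cat > h.py <<'E'
import numpy as np, cv2
from workcell import bot
from scipy.spatial.transform import Rotation as R
from scipy.optimize import minimize
DIM={"cologne":(.018,.160,.122),"bluebottle":(.022,.128,.092),"greenbottle":(.024,.096,.062),"flacon":(.023,.068,.046)}
def Rm(c):
    r=np.array(c["rotation"]); return r if r.shape==(3,3) else R.from_quat(r).as_matrix()
def atz(c,u,v,z):
    d=Rm(c)@(np.linalg.inv(np.array(c["intrinsics"]))@[u,v,1]); e=np.array(c["eye"]); return e+d*(z-e[2])/d[2]
def proj(c,p):
    q=(np.atleast_2d(p)-np.array(c["eye"]))@Rm(c); q=q@np.array(c["intrinsics"]).T; return q[:,:2]/q[:,2:]
A=np.linspace(0,2*np.pi,40)
def ring(x,y,z,r): return np.c_[x+r*np.cos(A),y+r*np.sin(A),np.full(40,z)]
def save(c,n,crop=None,k=1,dr=[]):
    im=cv2.cvtColor(c["img"],cv2.COLOR_RGB2BGR)
    x0,y0,x1,y1=crop or (0,0,640,480)
    im=cv2.resize(im[y0:y1,x0:x1],None,fx=k,fy=k,interpolation=cv2.INTER_CUBIC)
    im=cv2.convertScaleAbs(im,alpha=1.6)
    for pts in dr:
        q=((proj(c,pts)+.5-[x0,y0])*k).astype(np.int32); cv2.polylines(im,[q],False,(255,255,0),1)
    cv2.imwrite(f"pics/{n}.png",im)
def model(n,x,y,z=0):
    r,h,s=DIM[n]; return [ring(x,y,z,r),ring(x,y,z+s,.012),ring(x,y,z+h,.012)]
E
python3 - <<'E'
from h import *
t=bot.camera("top"); s=bot.camera("side")
caps={"cologne":(272,335),"bluebottle":(184,321),"greenbottle":(408,326.5),"flacon":(505,330)}
P={}
for n,(u,v) in caps.items():
    P[n]=atz(t,u,v,DIM[n][1])[:2]
for n in P: print(n,P[n].round(4))
# pads: fit a line to both
for c in(t,s):
    q=np.array([atz(c,*r["rect"][:2],.019)[:2] for r in bot.trace("pad1",c) if r["confidence"]>.5])
    q=q[np.argsort(-q[:,1])]; print("pads",q.round(4).tolist(),np.linalg.norm(np.diff(q,axis=0),axis=1))
d=[m for n in P for m in model(n,*P[n])]+[ring(a,b,.019,.032) for a,b in q]
save(t,"t1",(160,170,560,370),2,d); save(s,"s1",(220,80,500,390),2,d)
E
```

```text
cologne [0.4342 0.0827]
bluebottle [0.4499 0.2063]
greenbottle [ 0.4522 -0.1041]
flacon [ 0.4521 -0.2525]
pads [[0.6287, 0.1385], [0.6344, 0.0518], [0.6388, -0.0346], [0.6554, -0.124]] [0.08691934 0.08653152 0.09091426]
pads [[0.6262, 0.1412], [0.6353, 0.0541], [0.6435, -0.0332], [0.6492, -0.1201]] [0.08750469 0.08772921 0.08708601]
```

View pics/t1.png

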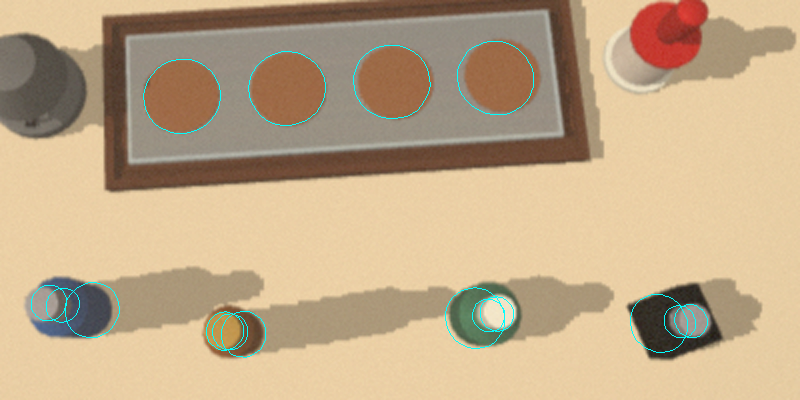

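View pics/s1.png

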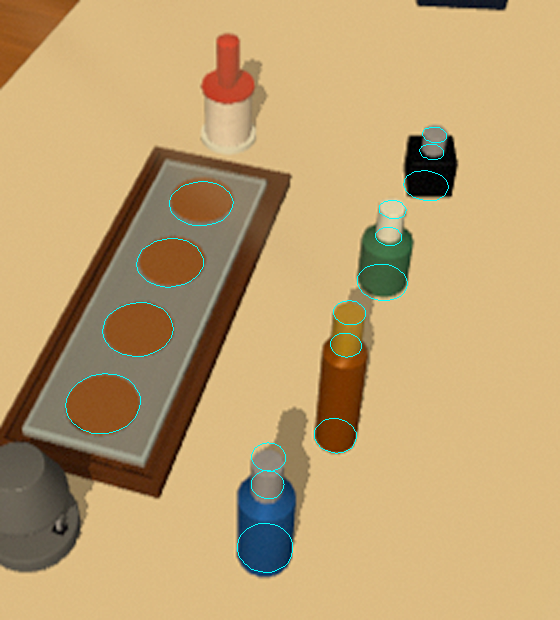

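```bash
cat > fit.py <<'E'
from h import *
from scipy.optimize import least_squares
def padc(c):
    hsv=cv2.cvtColor(c["img"],cv2.COLOR_RGB2HSV).astype(int)
    m=((hsv[...,0]<14)&(hsv[...,1]>130)&(hsv[...,2]>85)).astype(np.uint8)
    m=cv2.morphologyEx(m,cv2.MORPH_OPEN,np.ones((3,3)))
    n,l,st,ce=cv2.connectedComponentsWithStats(m)
    return [(ce[i],st[i]) for i in range(1,n) if 300<st[i,4]<2000]
E
python3 - <<'E'
from fit import *
t=bot.camera("top"); s=bot.camera("side")
for c in(t,s):
    for ce,st in padc(c): print(ce.round(1),st,atz(c,*ce,.019)[:2].round(4))
E
```

```text
[ 14.2 131.1] [  0 115  31  28 457] [0.7701 0.5618]
[493.9 185.6] [475 169  39  35 993] [ 0.6933 -0.2672]
[410.6 207.3] [393 191  36  34 964] [ 0.6512 -0.1256]
[357.5 210.9] [340 194  36  34 973] [ 0.6426 -0.0367]
[303.8 214.2] [286 197  36  35 965] [0.6343 0.0529]
[250.1 217.5] [233 201  35  34 974] [0.6261 0.1421]
[333.6 116.6] [321  97  26  35 584] [ 0.7069 -0.3256]
```

```bash
sed -i 's/def padc(c)/def padc(c,H=14,V=85)/;s/hsv\[...,0\]<14/hsv[...,0]<H/;s/hsv\[...,2\]>85/hsv[...,2]>V/' fit.py
cat >> fit.py <<'E'
def silh(c,n,x,y,yaw=0,z=0):
    r,h,s=DIM[n]
    m=np.zeros((480*4,640*4),np.uint8)
    if n=="flacon":
        a=yaw+np.pi/4+np.arange(4)*np.pi/2; b=np.c_[x+r*2**.5*np.cos(a),y+r*2**.5*np.sin(a)]
        B=np.r_[np.c_[b,np.full(4,z)],np.c_[b,np.full(4,z+s)]]
    else: 
        B=np.r_[ring(x,y,z,r),ring(x,y,z+s-r*.35,r),ring(x,y,z+s,r*.6)]
    for Q in(B,np.r_[ring(x,y,z+s-.001,.012),ring(x,y,z+h,.012)]):
        hull=cv2.convexHull(((proj(c,Q)+.5)*4).astype(np.float32)); cv2.fillPoly(m,[np.int32(np.round(hull))],255)
    return cv2.resize(m,(640,480),interpolation=cv2.INTER_AREA)/255.
E
python3 - <<'E'
from fit import *
s=bot.camera("side")
hsv=cv2.cvtColor(s["img"],cv2.COLOR_RGB2HSV)
print(hsv[284,271],hsv[180,322],hsv[212,306],hsv[100,100])
for ce,st in padc(s,14,60): print(ce.round(1),st,atz(s,*ce,.019)[:2].round(4))
t=bot.camera("top")
for c,pp in((t,{"cologne":(272,335),"bluebottle":(184,321),"greenbottle":(408,326),"flacon":(505,330)}),(s,{})):
    for n,(u,v) in pp.items(): print(n,c["img"][v,u],hsv.dtype)
save(t,"t2",(165,290,325,360),5); save(t,"t3",(375,290,535,360),5)
E
```

```text
[ 13 198  89] [ 14 182  91] [ 14 209  88] [ 11 202  43]
[333.6 116.6] [321  97  26  35 583] [ 0.7069 -0.3258]
cologne [122  95  50] uint8
bluebottle [104  98  93] uint8
greenbottle [151 143 124] uint8
flacon [103  96  93] uint8
```

View pics/t2.png

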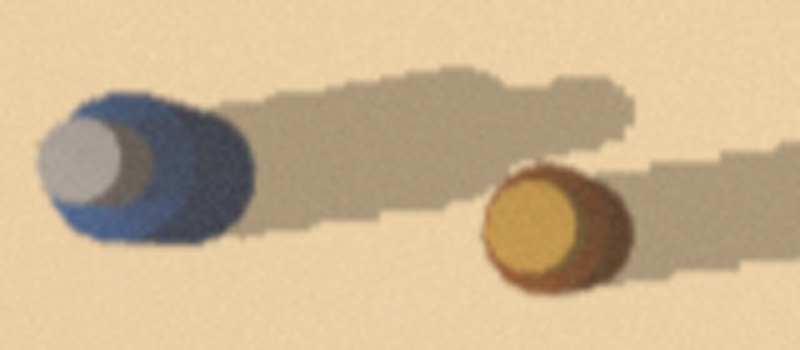

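View pics/t3.png

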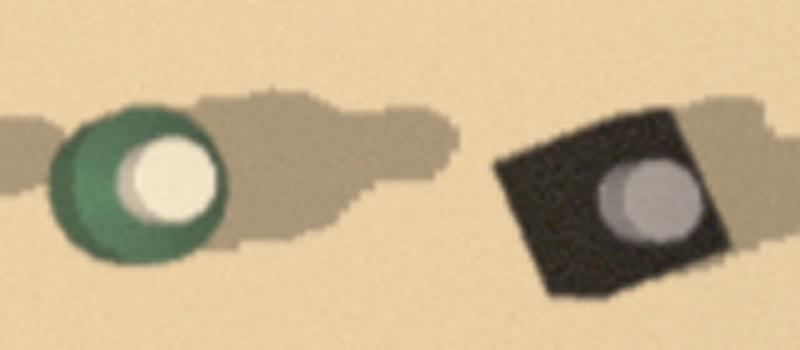

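```bash
python3 - <<'E'
from fit import *
t=bot.camera("top"); s=bot.camera("side")
caps={"cologne":(270.8,334.8),"bluebottle":(180.5,321.7),"greenbottle":(409.8,325.4),"flacon":(507,329.8)}
P={n:atz(t,*uv,DIM[n][1])[:2] for n,uv in caps.items()}
for n in P: print(n,P[n].round(4))
pads=[np.array([.6386,.0082])+k*.045*np.array([.0934,-.9956]) for k in(-3,-1,1,3)]
print(np.round(pads,4).tolist())
for ce,st in padc(s,20,75): print(ce.round(1),st,atz(s,*ce,.019)[:2].round(4))
d=[m for n in P for m in model(n,*P[n])]+[ring(a,b,.019,.032) for a,b in pads]
save(t,"t4",(160,170,560,370),2,d); save(s,"s4",(220,80,500,380),2,d)
o=bot.get_obs(); print(o["clock"],R.from_quat(o["tool_rot"]).as_matrix().round(3).tolist())
E
```

```text
cologne [0.4344 0.0842]
bluebottle [0.4489 0.211 ]
greenbottle [ 0.4538 -0.1067]
flacon [ 0.4525 -0.2555]
[[0.626, 0.1426], [0.6344, 0.053], [0.6428, -0.0366], [0.6512, -0.1262]]
[485.2  45.9] [455  36  61  20 514] [ 0.4592 -0.7513]
[614.8  72.7] [584  61  56  24 633] [ 0.1405 -0.7468]
[333.6 116.6] [321  97  26  35 585] [ 0.7068 -0.3257]
[320.5 179.4] [306 169  30  22 532] [ 0.6506 -0.1248]
[305.6 210.1] [290 199  32  24 620] [ 0.6424 -0.0354]
[289.1 244.1] [272 231  35  27 734] [0.6343 0.0538]
[270.8 281.9] [253 268  36  30 845] [0.6259 0.143 ]
1.3 [[0.957, 0.289, 0.0], [0.289, -0.957, -0.0], [0.0, 0.0, -1.0]]
```

View pics/t4.png

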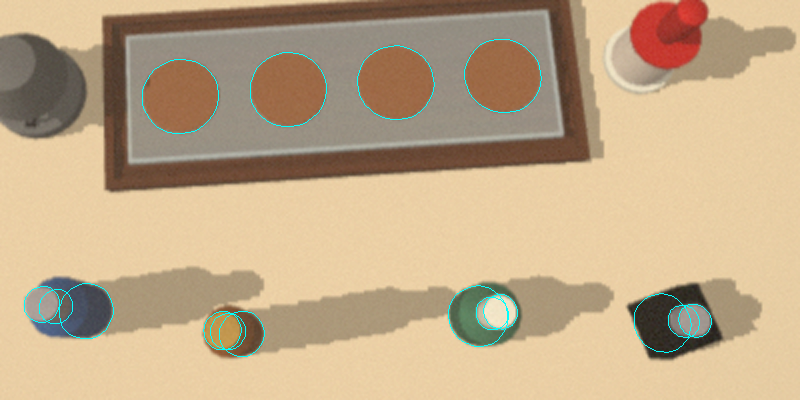

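View pics/s4.png

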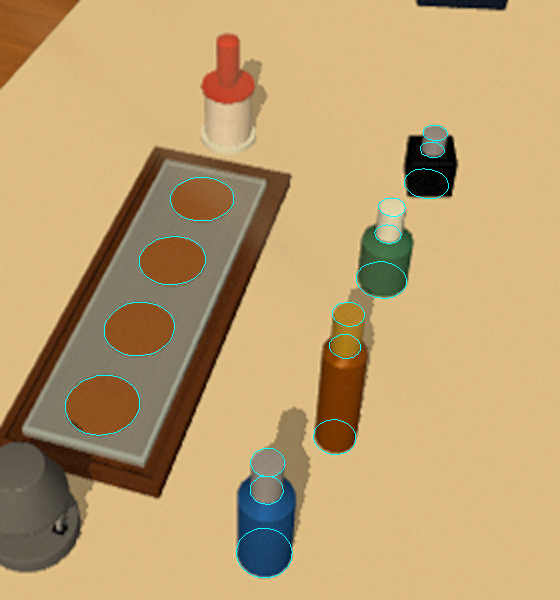

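Pads agree within 1 mm between the two cameras, and the bottle models overlay well. I'll go shortest first. First turn the tool so that dx = +y, dy = +x and dz = down.

```bash
python3 -m handwheel '[{"az":-1},{"az":-1},{"az":-1},{"az":-1},{"az":-1},{"az":-1},{"az":-1},{"az":-1},{"az":-0.52},{},{}]' 1
python3 - <<'E'
from h import *
o=bot.get_obs(); print(o["clock"],R.from_quat(o["tool_rot"]).as_matrix().round(3).tolist(),o["joint_pos"].round(3) if hasattr(o["joint_pos"],'round') else o["joint_pos"])
M=R.from_quat(o["tool_rot"]).as_matrix(); print("rows to flacon hover",(M.T@(np.array([.4525,-.2555,.16])-o["eef_pos"])/.025).round(2))
E
```

```text
1.3 [[0.957, 0.289, 0.0], [0.289, -0.957, -0.0], [0.0, 0.0, -1.0]] [-1.278  0.241  0.005  1.335  0.     1.571]
rows to flacon hover [14.38 -4.99  3.61]invalid input
```

```bash
python3 -m handwheel '[{"dx":0,"dy":0,"dz":0,"ax":0,"ay":0,"az":-1},{"dx":0,"dy":0,"dz":0,"ax":0,"ay":0,"az":-1},{"dx":0,"dy":0,"dz":0,"ax":0,"ay":0,"az":-1},{"dx":0,"dy":0,"dz":0,"ax":0,"ay":0,"az":-1},{"dx":0,"dy":0,"dz":0,"ax":0,"ay":0,"az":-1},{"dx":0,"dy":0,"dz":0,"ax":0,"ay":0,"az":-1},{"dx":0,"dy":0,"dz":0,"ax":0,"ay":0,"az":-1},{"dx":0,"dy":0,"dz":0,"ax":0,"ay":0,"az":-1},{"dx":0,"dy":0,"dz":0,"ax":0,"ay":0,"az":-0.52},{"dx":0,"dy":0,"dz":0,"ax":0,"ay":0,"az":0}]' 1
cat > go.py <<'E'
import sys
from h import *
o=bot.get_obs(); M=R.from_quat(o["tool_rot"]).as_matrix()
print("t",round(o["clock"],2),"pos",np.round(o["eef_pos"],4),"w",round(o["grip_width"],4),"F",np.round(o["ft_force"],1),"yawx",np.degrees(np.arctan2(M[1,0],M[0,0])).round(2),"tilt",np.degrees(np.arccos(-M[2,2])).round(2))
if len(sys.argv)>3: print("units",(M.T@(np.array(sys.argv[1:4],float)-o["eef_pos"])/.025).round(2))
E
python3 go.py .4525 -.2555 .16
```

```text
clock: 2.3
eef_pos: [0.1443, -0.4787, 0.2503]
tool_rot: [0.707, 0.707, 0.0, -0.0]
ft_force: [-0.3, 0.6, 0.0]
grip_width: 0.0855
t 2.3 pos [ 0.1443 -0.4787  0.2503] w 0.0855 F [-0.3  0.6  0. ] yawx 89.99 tilt 0.0
units [ 8.93 12.33  3.61]
```

```bash
python3 -m handwheel '[{"dx":0.4,"dy":0.5,"dz":0},{"dx":0.8,"dy":1,"dz":0.3},{"dx":0.8,"dy":1,"dz":0.3},{"dx":0.8,"dy":1,"dz":0.3},{"dx":0.8,"dy":1,"dz":0.3},{"dx":0.8,"dy":1,"dz":0.3},{"dx":0.8,"dy":1,"dz":0.3},{"dx":0.8,"dy":1,"dz":0.3},{"dx":0.8,"dy":1,"dz":0.3},{"dx":0.8,"dy":1,"dz":0.3},{"dx":0.8,"dy":1,"dz":0.3},{"dx":0.5,"dy":1,"dz":0.3}]' 1
python3 go.py .4525 -.2555 .16
```

```text
t 2.3 pos [ 0.1443 -0.4787  0.2503] w 0.0855 F [-0.3  0.6  0. ] yawx 89.99 tilt 0.0
units [ 8.93 12.33  3.61]invalid input
```

```bash
python3 -m handwheel '[{"dx":0.4,"dy":0.5,"dz":0,"ax":0,"ay":0,"az":0},{"dx":0.8,"dy":1,"dz":0.3,"ax":0,"ay":0,"az":0},{"dx":0.8,"dy":1,"dz":0.3,"ax":0,"ay":0,"az":0},{"dx":0.8,"dy":1,"dz":0.3,"ax":0,"ay":0,"az":0},{"dx":0.8,"dy":1,"dz":0.3,"ax":0,"ay":0,"az":0},{"dx":0.8,"dy":1,"dz":0.3,"ax":0,"ay":0,"az":0},{"dx":0.8,"dy":1,"dz":0.3,"ax":0,"ay":0,"az":0},{"dx":0.8,"dy":1,"dz":0.3,"ax":0,"ay":0,"az":0},{"dx":0.8,"dy":1,"dz":0.3,"ax":0,"ay":0,"az":0},{"dx":0.8,"dy":1,"dz":0.3,"ax":0,"ay":0,"az":0},{"dx":0.8,"dy":1,"dz":0.3,"ax":0,"ay":0,"az":0},{"dx":0.5,"dy":1,"dz":0.3,"ax":0,"ay":0,"az":0}]' 1
python3 go.py .4525 -.2555 .16
```

```text
clock: 3.5
eef_pos: [0.4327, -0.2548, 0.1676]
tool_rot: [0.707, 0.707, 0.0, -0.0]
ft_force: [-0.1, 0.1, 0.5]
grip_width: 0.0854
t 3.5 pos [ 0.4327 -0.2548  0.1676] w 0.0854 F [-0.1  0.1  0.5] yawx 89.94 tilt 0.01
units [-0.03  0.79  0.3 ]
```

```bash
python3 -m handwheel '[{"dx":0,"dy":0.8,"dz":0.3,"ax":0,"ay":0,"az":0},{"dx":0,"dy":0,"dz":1,"ax":0,"ay":0,"az":0},{"dx":0,"dy":0,"dz":0.7,"ax":0,"ay":0,"az":0},{"dx":0,"dy":0,"dz":0,"ax":0,"ay":0,"az":0},{"dx":0,"dy":0,"dz":0,"ax":0,"ay":0,"az":0}]' 1
python3 go.py .4525 -.2555 .068
python3 - <<'E'
from h import *
s=bot.camera("side"); o=bot.get_obs(); x,y,z=o["eef_pos"]
save(s,"s5",(340,60,540,210),4,[model("flacon",.4525,-.2555)[2],np.array([[x,y,z],[x,y,z-.019]])])
E
```

```text
clock: 4.0
eef_pos: [0.4517, -0.2562, 0.1179]
tool_rot: [0.707, 0.707, -0.0, -0.0]
ft_force: [-0.7, -0.2, -0.1]
grip_width: 0.0853
t 4.0 pos [ 0.4517 -0.2562  0.1179] w 0.0853 F [-0.7 -0.2 -0.1] yawx 89.94 tilt 0.04
units [0.03 0.03 2.  ]
```

View pics/s5.png

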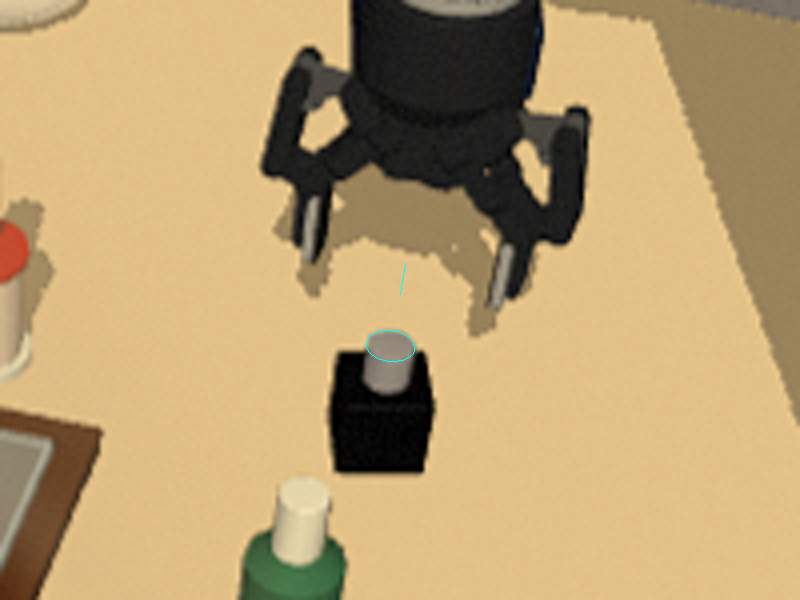

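The open jaws straddle the flacon's cap, at crop (390,345), evenly. Descend and close.

```bash
python3 -m handwheel '[{"dx":0,"dy":0,"dz":1,"ax":0,"ay":0,"az":0},{"dx":0,"dy":0,"dz":0.6,"ax":0,"ay":0,"az":0},{"dx":0,"dy":0,"dz":0.35,"ax":0,"ay":0,"az":0},{"dx":0,"dy":0,"dz":0,"ax":0,"ay":0,"az":0},{"dx":0,"dy":0,"dz":0,"ax":0,"ay":0,"az":0}]' 1
python3 -m handwheel '[{"dx":0,"dy":0,"dz":0,"ax":0,"ay":0,"az":0},{"dx":0,"dy":0,"dz":0,"ax":0,"ay":0,"az":0},{"dx":0,"dy":0,"dz":0,"ax":0,"ay":0,"az":0},{"dx":0,"dy":0,"dz":0,"ax":0,"ay":0,"az":0},{"dx":0,"dy":0,"dz":0,"ax":0,"ay":0,"az":0},{"dx":0,"dy":0,"dz":0,"ax":0,"ay":0,"az":0},{"dx":0,"dy":0,"dz":0,"ax":0,"ay":0,"az":0},{"dx":0,"dy":0,"dz":0,"ax":0,"ay":0,"az":0}]' -1
python3 go.py
```

```text
clock: 4.55
eef_pos: [0.4524, -0.2567, 0.0701]
tool_rot: [0.707, 0.707, 0.0, 0.001]
ft_force: [0.3, 0.1, 0.4]
grip_width: 0.0856
clock: 5.35
eef_pos: [0.4523, -0.2564, 0.0695]
tool_rot: [0.707, 0.707, 0.0, 0.001]
ft_force: [1.2, 0.4, 4.1]
grip_width: 0.0216
t 5.35 pos [ 0.4523 -0.2564  0.0695] w 0.0216 F [1.2 0.4 4.1] yawx 90.01 tilt 0.07
```

```bash
python3 -m handwheel '[{"dx":0,"dy":0,"dz":-0.4,"ax":0,"ay":0,"az":0},{"dx":0,"dy":0,"dz":-0.8,"ax":0,"ay":0,"az":0},{"dx":0.3,"dy":0.2,"dz":-0.8,"ax":0,"ay":0,"az":0},{"dx":0.7,"dy":0.6,"dz":-0.4,"ax":0,"ay":0,"az":0},{"dx":0.8,"dy":0.9,"dz":0,"ax":0,"ay":0,"az":0},{"dx":0.8,"dy":1,"dz":0,"ax":0,"ay":0,"az":0},{"dx":0.8,"dy":1,"dz":0,"ax":0,"ay":0,"az":0},{"dx":0.7,"dy":1,"dz":0,"ax":0,"ay":0,"az":0},{"dx":0.5,"dy":1,"dz":0,"ax":0,"ay":0,"az":0},{"dx":0.3,"dy":0.9,"dz":0,"ax":0,"ay":0,"az":0},{"dx":0.2,"dy":0.8,"dz":0,"ax":0,"ay":0,"az":0},{"dx":0.07,"dy":0.5,"dz":0,"ax":0,"ay":0,"az":0}]'
python3 -m handwheel '[{"dx":0,"dy":0,"dz":0,"ax":0,"ay":0,"az":0},{"dx":0,"dy":0,"dz":0,"ax":0,"ay":0,"az":0},{"dx":0,"dy":0,"dz":0,"ax":0,"ay":0,"az":0}]'
python3 go.py .6512 -.1271 .0885
python3 - <<'E'
from h import *
s=bot.camera("side"); save(s,"s6",(270,60,470,210),4,[model("flacon",.6512,-.1262,.019)[0]])
s=bot.camera("top"); save(s,"t6",(320,130,520,280),4,[ring(.6512,-.1262,.019,.032)])
E
```

```text
clock: 6.55
eef_pos: [0.6498, -0.1259, 0.1281]
tool_rot: [0.707, 0.708, -0.001, -0.001]
ft_force: [-0.8, 0.5, -2.1]
grip_width: 0.022
clock: 6.85
eef_pos: [0.648, -0.1272, 0.1286]
tool_rot: [0.707, 0.707, -0.001, -0.001]
ft_force: [-0.1, 0.4, -2.2]
grip_width: 0.0217
t 6.85 pos [ 0.648  -0.1272  0.1286] w 0.0217 F [-0.1  0.4 -2.2] yawx 89.97 tilt 0.13
units [0.   0.13 1.6 ]
```

View pics/s6.png

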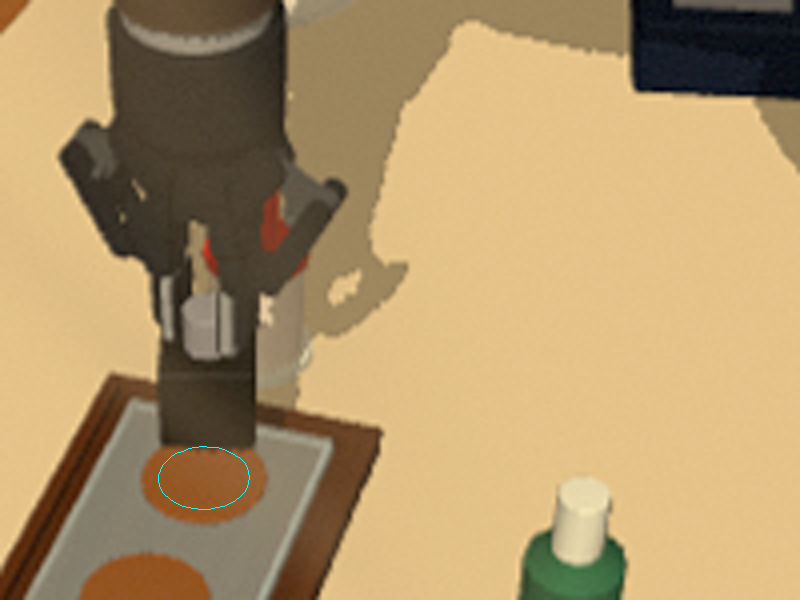

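View pics/t6.png

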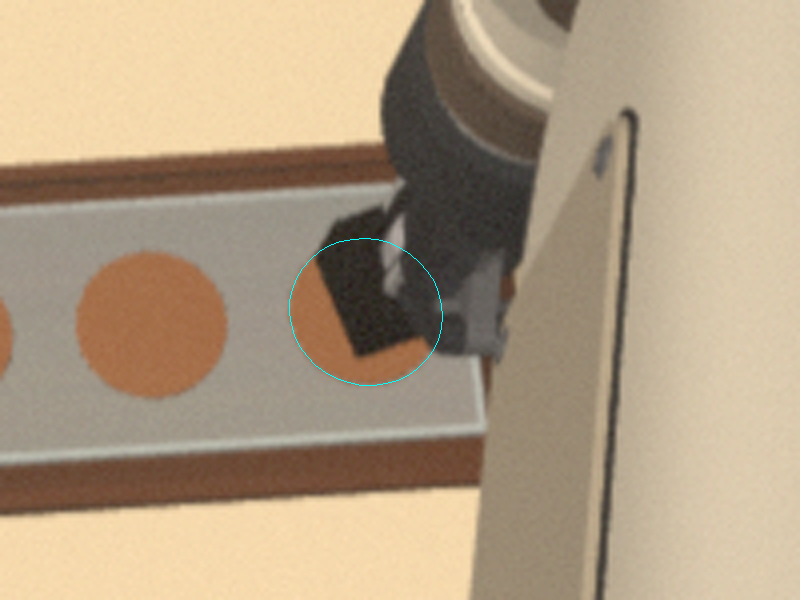

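```bash
python3 -m handwheel '[{"dx":0,"dy":0.13,"dz":0.5,"ax":0,"ay":0,"az":0},{"dx":0,"dy":0,"dz":0.6,"ax":0,"ay":0,"az":0},{"dx":0,"dy":0,"dz":0.3,"ax":0,"ay":0,"az":0},{"dx":0,"dy":0,"dz":0.1,"ax":0,"ay":0,"az":0},{"dx":0,"dy":0,"dz":0,"ax":0,"ay":0,"az":0},{"dx":0,"dy":0,"dz":0,"ax":0,"ay":0,"az":0}]'
python3 go.py .6512 -.1271 .0885
```

```text
clock: 7.55
eef_pos: [0.6529, -0.1271, 0.092]
tool_rot: [0.707, 0.707, 0.0, 0.0]
ft_force: [-0.6, -0.8, -1.9]
grip_width: 0.0217
t 7.55 pos [ 0.6529 -0.1271  0.092 ] w 0.0217 F [-0.6 -0.8 -1.9] yawx 90.0 tilt 0.05
units [-0.   -0.07  0.14]
```

```bash
python3 -m handwheel '[{"dx":0,"dy":-0.06,"dz":0.06,"ax":0,"ay":0,"az":0},{"dx":0,"dy":0,"dz":0.04,"ax":0,"ay":0,"az":0},{"dx":0,"dy":0,"dz":0,"ax":0,"ay":0,"az":0},{"dx":0,"dy":0,"dz":0,"ax":0,"ay":0,"az":0}]'
python3 go.py .6512 -.1271 .0885
```

```text
clock: 7.95
eef_pos: [0.6511, -0.127, 0.0892]
tool_rot: [0.707, 0.707, 0.0, 0.0]
ft_force: [-0.6, 0.1, -2.1]
grip_width: 0.0215
t 7.95 pos [ 0.6511 -0.127   0.0892] w 0.0215 F [-0.6  0.1 -2.1] yawx 90.0 tilt 0.01
units [-0.01  0.    0.03]
```

```bash
python3 -m handwheel '[{"dx":0,"dy":0,"dz":0.04,"ax":0,"ay":0,"az":0},{"dx":0,"dy":0,"dz":0,"ax":0,"ay":0,"az":0},{"dx":0,"dy":0,"dz":0,"ax":0,"ay":0,"az":0}]'
python3 go.py .6512 -.1271 .0885
```

```text
clock: 8.25
eef_pos: [0.6514, -0.127, 0.0886]
tool_rot: [0.707, 0.707, 0.0, 0.0]
ft_force: [-0.3, 0.2, 0.5]
grip_width: 0.0216
t 8.25 pos [ 0.6514 -0.127   0.0886] w 0.0216 F [-0.3  0.2  0.5] yawx 90.0 tilt 0.05
units [-0.   -0.01  0.  ]
```

Contact is soft: Fz rose from -2.1 to +0.5 N. Release, and lift once open.

```bash
python3 -m handwheel '[{"dx":0,"dy":0,"dz":0,"ax":0,"ay":0,"az":0},{"dx":0,"dy":0,"dz":0,"ax":0,"ay":0,"az":0},{"dx":0,"dy":0,"dz":0,"ax":0,"ay":0,"az":0},{"dx":0,"dy":0,"dz":0,"ax":0,"ay":0,"az":0},{"dx":0,"dy":0,"dz":0,"ax":0,"ay":0,"az":0},{"dx":0,"dy":0,"dz":0,"ax":0,"ay":0,"az":0},{"dx":0,"dy":0,"dz":-0.4,"ax":0,"ay":0,"az":0},{"dx":0,"dy":0,"dz":-0.8,"ax":0,"ay":0,"az":0},{"dx":0,"dy":0,"dz":-1,"ax":0,"ay":0,"az":0},{"dx":0,"dy":0,"dz":-1,"ax":0,"ay":0,"az":0}]' 1
python3 go.py .4538 -.1067 .15
```

```text
clock: 9.25
eef_pos: [0.651, -0.127, 0.1695]
tool_rot: [0.707, 0.707, 0.0, 0.0]
ft_force: [-0.8, -0.8, 0.2]
grip_width: 0.0856
t 9.25 pos [ 0.651  -0.127   0.1695] w 0.0856 F [-0.8 -0.8  0.2] yawx 90.0 tilt 0.0
units [ 0.81 -7.89  0.78]
```

```bash
python3 -m handwheel '[{"dx":0.1,"dy":-0.5,"dz":0,"ax":0,"ay":0,"az":0},{"dx":0.1,"dy":-1,"dz":0,"ax":0,"ay":0,"az":0},{"dx":0.1,"dy":-1,"dz":0,"ax":0,"ay":0,"az":0},{"dx":0.1,"dy":-1,"dz":0,"ax":0,"ay":0,"az":0},{"dx":0.1,"dy":-1,"dz":0,"ax":0,"ay":0,"az":0},{"dx":0.1,"dy":-1,"dz":0,"ax":0,"ay":0,"az":0},{"dx":0.1,"dy":-1,"dz":0,"ax":0,"ay":0,"az":0},{"dx":0.1,"dy":-0.8,"dz":0.2,"ax":0,"ay":0,"az":0},{"dx":0,"dy":-0.6,"dz":0.4,"ax":0,"ay":0,"az":0},{"dx":0,"dy":0,"dz":0,"ax":0,"ay":0,"az":0},{"dx":0,"dy":0,"dz":0,"ax":0,"ay":0,"az":0}]' 1
python3 go.py .4538 -.1067 .084
python3 - <<'E'
from fit import *
s=bot.camera("side"); save(s,"s7",(270,60,470,210),4,[model("flacon",.6512,-.1262,.019)[2]]+model("greenbottle",.4538,-.1067)[1:])
s=bot.camera("top"); save(s,"t7",(320,130,520,280),4,[ring(.6512,-.1262,.019,.032),ring(.6512,-.1262,.087,.012)])
E
```

```text
clock: 10.35
eef_pos: [0.4543, -0.1071, 0.154]
tool_rot: [0.707, 0.707, 0.001, 0.001]
ft_force: [-0.3, -1.2, -0.3]
grip_width: 0.085
t 10.35 pos [ 0.4543 -0.1071  0.154 ] w 0.085 F [-0.3 -1.2 -0.3] yawx 89.99 tilt 0.1
units [ 0.02 -0.03  2.8 ]
```

View pics/s7.png

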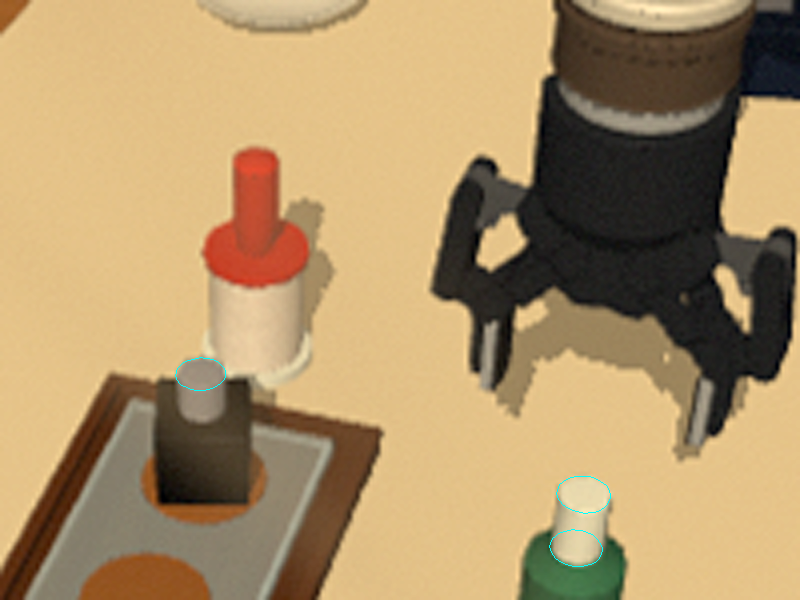

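View pics/t7.png

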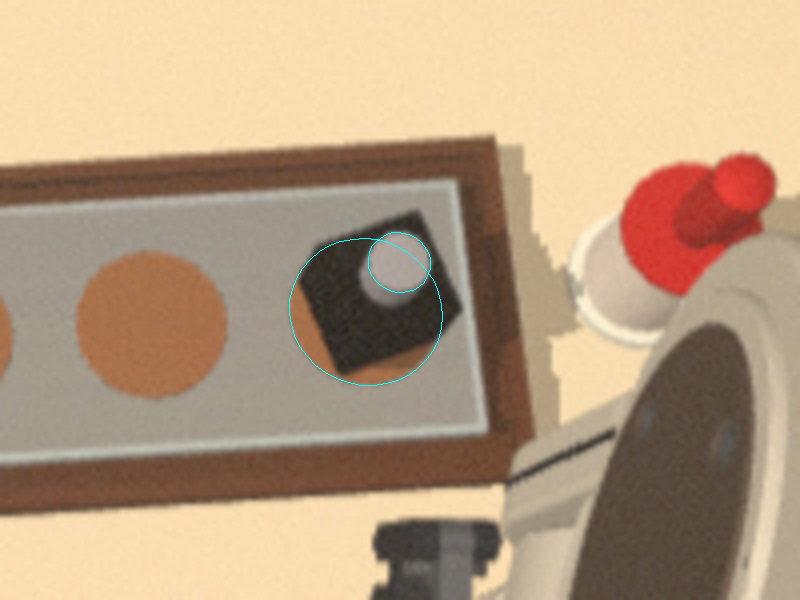

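The flacon stands upright and its cap matches the centred model within about 1 mm in both views. The jaws are over the green cap. Grasp it.

```bash
python3 -m handwheel '[{"dx":0,"dy":0,"dz":0.7,"ax":0,"ay":0,"az":0},{"dx":0,"dy":0,"dz":1,"ax":0,"ay":0,"az":0},{"dx":0,"dy":0,"dz":0.7,"ax":0,"ay":0,"az":0},{"dx":0,"dy":0,"dz":0.3,"ax":0,"ay":0,"az":0},{"dx":0,"dy":0,"dz":0,"ax":0,"ay":0,"az":0},{"dx":0,"dy":0,"dz":0,"ax":0,"ay":0,"az":0}]' 1
python3 go.py
python3 -m handwheel '[{"dx":0,"dy":0,"dz":0,"ax":0,"ay":0,"az":0},{"dx":0,"dy":0,"dz":0,"ax":0,"ay":0,"az":0},{"dx":0,"dy":0,"dz":0,"ax":0,"ay":0,"az":0},{"dx":0,"dy":0,"dz":0,"ax":0,"ay":0,"az":0},{"dx":0,"dy":0,"dz":0,"ax":0,"ay":0,"az":0},{"dx":0,"dy":0,"dz":0,"ax":0,"ay":0,"az":0},{"dx":0,"dy":0,"dz":0,"ax":0,"ay":0,"az":0}]' -1
python3 go.py .6428 -.0366 .145
```

```text
clock: 11.05
eef_pos: [0.4546, -0.1072, 0.0862]
tool_rot: [0.707, 0.707, 0.0, 0.001]
ft_force: [0.1, -1.0, 0.0]
grip_width: 0.0854
t 11.05 pos [ 0.4546 -0.1072  0.0862] w 0.0854 F [ 0.1 -1.   0. ] yawx 90.0 tilt 0.07
clock: 11.75
eef_pos: [0.4539, -0.1071, 0.0861]
tool_rot: [0.707, 0.707, 0.0, 0.0]
ft_force: [-1.1, -1.2, 6.8]
grip_width: 0.0223
t 11.75 pos [ 0.4539 -0.1071  0.0861] w 0.0223 F [-1.1 -1.2  6.8] yawx 90.0 tilt 0.05
units [ 2.82  7.56 -2.35]
```

```bash
python3 -m handwheel '[{"dx":0,"dy":0,"dz":-0.4,"ax":0,"ay":0,"az":0},{"dx":0,"dy":0,"dz":-0.8,"ax":0,"ay":0,"az":0},{"dx":0.1,"dy":0.2,"dz":-0.8,"ax":0,"ay":0,"az":0},{"dx":0.3,"dy":0.6,"dz":-0.4,"ax":0,"ay":0,"az":0},{"dx":0.5,"dy":0.9,"dz":0,"ax":0,"ay":0,"az":0},{"dx":0.5,"dy":1,"dz":0,"ax":0,"ay":0,"az":0},{"dx":0.5,"dy":1,"dz":0,"ax":0,"ay":0,"az":0},{"dx":0.4,"dy":1,"dz":0,"ax":0,"ay":0,"az":0},{"dx":0.3,"dy":1,"dz":0,"ax":0,"ay":0,"az":0},{"dx":0.2,"dy":0.9,"dz":0,"ax":0,"ay":0,"az":0},{"dx":0,"dy":0.6,"dz":0,"ax":0,"ay":0,"az":0},{"dx":0,"dy":0.36,"dz":0,"ax":0,"ay":0,"az":0}]'
python3 -m handwheel '[{"dx":0,"dy":0,"dz":0,"ax":0,"ay":0,"az":0},{"dx":0,"dy":0,"dz":0,"ax":0,"ay":0,"az":0},{"dx":0,"dy":0,"dz":0.7,"ax":0,"ay":0,"az":0},{"dx":0,"dy":0,"dz":0.5,"ax":0,"ay":0,"az":0},{"dx":0,"dy":0,"dz":0.2,"ax":0,"ay":0,"az":0},{"dx":0,"dy":0,"dz":0,"ax":0,"ay":0,"az":0},{"dx":0,"dy":0,"dz":0,"ax":0,"ay":0,"az":0}]'
python3 go.py .6428 -.0370 .1051
```

```text
clock: 12.95
eef_pos: [0.6433, -0.0365, 0.1447]
tool_rot: [0.707, 0.707, -0.0, -0.001]
ft_force: [-0.3, 0.0, -1.9]
grip_width: 0.0223
clock: 13.65
eef_pos: [0.6425, -0.037, 0.1109]
tool_rot: [0.707, 0.707, 0.0, 0.0]
ft_force: [-0.3, 0.7, -1.6]
grip_width: 0.0222
t 13.65 pos [ 0.6425 -0.037   0.1109] w 0.0222 F [-0.3  0.7 -1.6] yawx 90.0 tilt 0.01
units [-0.    0.01  0.23]
```

```bash
python3 -m handwheel '[{"dx":0,"dy":0,"dz":0.12,"ax":0,"ay":0,"az":0},{"dx":0,"dy":0,"dz":0.06,"ax":0,"ay":0,"az":0},{"dx":0,"dy":0,"dz":0.03,"ax":0,"ay":0,"az":0},{"dx":0,"dy":0,"dz":0,"ax":0,"ay":0,"az":0},{"dx":0,"dy":0,"dz":0,"ax":0,"ay":0,"az":0}]'
python3 go.py .6428 -.0370 .1051
```

```text
clock: 14.15
eef_pos: [0.6426, -0.037, 0.1054]
tool_rot: [0.707, 0.707, 0.0, 0.0]
ft_force: [0.4, -0.4, -1.8]
grip_width: 0.0222
t 14.15 pos [ 0.6426 -0.037   0.1054] w 0.0222 F [ 0.4 -0.4 -1.8] yawx 90.0 tilt 0.0
units [-0.    0.01  0.01]
```

```bash
python3 -m handwheel '[{"dx":0,"dy":0,"dz":0.04,"ax":0,"ay":0,"az":0},{"dx":0,"dy":0,"dz":0,"ax":0,"ay":0,"az":0},{"dx":0,"dy":0,"dz":0,"ax":0,"ay":0,"az":0}]'
python3 go.py .6428 -.0370 .1051
```

```text
clock: 14.45
eef_pos: [0.6428, -0.037, 0.1052]
tool_rot: [0.707, 0.707, 0.0, 0.0]
ft_force: [-1.9, -0.1, 3.9]
grip_width: 0.0221
t 14.45 pos [ 0.6428 -0.037   0.1052] w 0.0221 F [-1.9 -0.1  3.9] yawx 90.0 tilt 0.05
units [-0.  0.  0.]
```

```bash
python3 -m handwheel '[{"dx":0,"dy":0,"dz":0,"ax":0,"ay":0,"az":0},{"dx":0,"dy":0,"dz":0,"ax":0,"ay":0,"az":0},{"dx":0,"dy":0,"dz":0,"ax":0,"ay":0,"az":0},{"dx":0,"dy":0,"dz":0,"ax":0,"ay":0,"az":0},{"dx":0,"dy":0,"dz":0,"ax":0,"ay":0,"az":0},{"dx":0,"dy":0,"dz":0,"ax":0,"ay":0,"az":0},{"dx":0,"dy":0,"dz":-0.4,"ax":0,"ay":0,"az":0},{"dx":0,"dy":0,"dz":-0.8,"ax":0,"ay":0,"az":0},{"dx":0,"dy":0,"dz":-1,"ax":0,"ay":0,"az":0},{"dx":0,"dy":0,"dz":-1,"ax":0,"ay":0,"az":0},{"dx":0,"dy":0,"dz":-0.2,"ax":0,"ay":0,"az":0}]' 1
python3 go.py .4489 .211 .18
```

```text
clock: 15.55
eef_pos: [0.6447, -0.0371, 0.1939]
tool_rot: [0.707, 0.707, 0.003, 0.003]
ft_force: [0.3, -0.5, -0.4]
grip_width: 0.0854
t 15.55 pos [ 0.6447 -0.0371  0.1939] w 0.0854 F [ 0.3 -0.5 -0.4] yawx 90.0 tilt 0.44
units [ 9.92 -7.84  0.49]
```

```bash
python3 -m handwheel '[{"dx":0.5,"dy":-0.4,"dz":0,"ax":0,"ay":0,"az":0},{"dx":1,"dy":-0.7,"dz":0,"ax":0,"ay":0,"az":0},{"dx":1,"dy":-0.7,"dz":0,"ax":0,"ay":0,"az":0},{"dx":1,"dy":-0.7,"dz":0,"ax":0,"ay":0,"az":0},{"dx":1,"dy":-0.8,"dz":0,"ax":0,"ay":0,"az":0},{"dx":1,"dy":-0.8,"dz":0,"ax":0,"ay":0,"az":0},{"dx":1,"dy":-0.8,"dz":0,"ax":0,"ay":0,"az":0},{"dx":1,"dy":-0.8,"dz":0,"ax":0,"ay":0,"az":0},{"dx":1,"dy":-0.8,"dz":0,"ax":0,"ay":0,"az":0},{"dx":0.9,"dy":-0.8,"dz":0.2,"ax":0,"ay":0,"az":0},{"dx":0.5,"dy":-0.5,"dz":0.2,"ax":0,"ay":0,"az":0},{"dx":0,"dy":0,"dz":0,"ax":0,"ay":0,"az":0}]' 1
python3 -m handwheel '[{"dx":0,"dy":0,"dz":0,"ax":0,"ay":0,"az":0},{"dx":0,"dy":0,"dz":0,"ax":0,"ay":0,"az":0}]'
python3 go.py .4489 .211 .114
python3 - <<'E'
from fit import *
s=bot.camera("side"); save(s,"s8",(230,100,430,400),2,model("greenbottle",.6428,-.0366,.019)+model("bluebottle",.4489,.211)[1:])
s=bot.camera("top"); save(s,"t8",(160,150,560,350),2,[ring(.6428,-.0366,.115,.012),ring(.4489,.211,.128,.012)])
E
```

```text
clock: 16.75
eef_pos: [0.4453, 0.2115, 0.1783]
tool_rot: [0.706, 0.708, -0.001, -0.001]
ft_force: [0.4, -0.6, -0.5]
grip_width: 0.0853
clock: 16.95
eef_pos: [0.4483, 0.2101, 0.1794]
tool_rot: [0.707, 0.707, 0.0, 0.0]
ft_force: [0.8, -0.2, -0.7]
grip_width: 0.0856
t 16.95 pos [0.4483 0.2101 0.1794] w 0.0856 F [ 0.8 -0.2 -0.7] yawx 89.95 tilt 0.04
units [0.04 0.02 2.62]
```

View pics/s8.png

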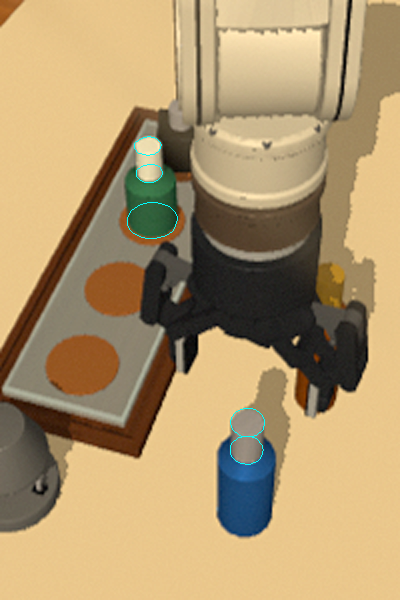

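View pics/t8.png

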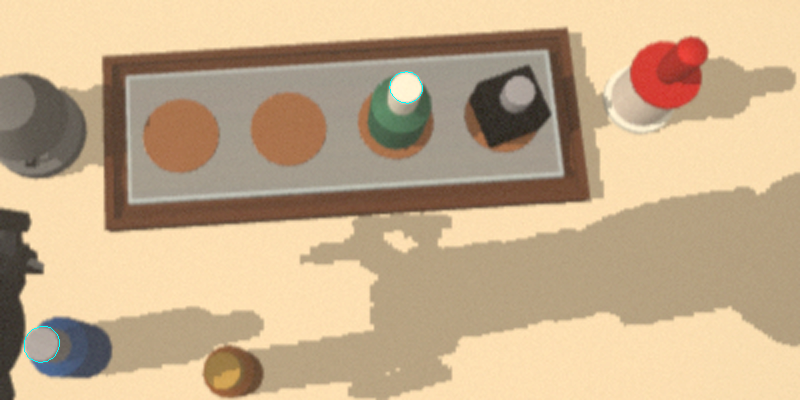

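Green stands centred on its pad: both rings match. Now blue.

```bash
python3 -m handwheel '[{"dx":0.04,"dy":0.02,"dz":0.6,"ax":0,"ay":0,"az":0},{"dx":0,"dy":0,"dz":1,"ax":0,"ay":0,"az":0},{"dx":0,"dy":0,"dz":0.7,"ax":0,"ay":0,"az":0},{"dx":0,"dy":0,"dz":0.25,"ax":0,"ay":0,"az":0},{"dx":0,"dy":0,"dz":0,"ax":0,"ay":0,"az":0},{"dx":0,"dy":0,"dz":0,"ax":0,"ay":0,"az":0}]' 1
python3 go.py
python3 -m handwheel '[{"dx":0,"dy":0,"dz":0,"ax":0,"ay":0,"az":0},{"dx":0,"dy":0,"dz":0,"ax":0,"ay":0,"az":0},{"dx":0,"dy":0,"dz":0,"ax":0,"ay":0,"az":0},{"dx":0,"dy":0,"dz":0,"ax":0,"ay":0,"az":0},{"dx":0,"dy":0,"dz":0,"ax":0,"ay":0,"az":0},{"dx":0,"dy":0,"dz":0,"ax":0,"ay":0,"az":0},{"dx":0,"dy":0,"dz":0,"ax":0,"ay":0,"az":0}]' -1
python3 go.py .6344 .053 .175
```

```text
clock: 17.65
eef_pos: [0.4489, 0.2115, 0.1163]
tool_rot: [0.707, 0.707, 0.001, 0.0]
ft_force: [0.9, -0.1, -0.4]
grip_width: 0.0853
t 17.65 pos [0.4489 0.2115 0.1163] w 0.0853 F [ 0.9 -0.1 -0.4] yawx 89.96 tilt 0.07
clock: 18.35
eef_pos: [0.4485, 0.2117, 0.116]
tool_rot: [0.707, 0.707, 0.001, 0.0]
ft_force: [0.2, -0.9, 4.3]
grip_width: 0.0223
t 18.35 pos [0.4485 0.2117 0.116 ] w 0.0223 F [ 0.2 -0.9  4.3] yawx 90.0 tilt 0.07
units [-6.35  7.44 -2.35]
```

```bash
python3 -m handwheel '[{"dx":0,"dy":0,"dz":-0.4,"ax":0,"ay":0,"az":0},{"dx":0,"dy":0,"dz":-0.8,"ax":0,"ay":0,"az":0},{"dx":-0.2,"dy":0.3,"dz":-0.8,"ax":0,"ay":0,"az":0},{"dx":-0.5,"dy":0.6,"dz":-0.4,"ax":0,"ay":0,"az":0},{"dx":-0.8,"dy":0.9,"dz":0,"ax":0,"ay":0,"az":0},{"dx":-0.8,"dy":1,"dz":0,"ax":0,"ay":0,"az":0},{"dx":-0.8,"dy":1,"dz":0,"ax":0,"ay":0,"az":0},{"dx":-0.8,"dy":1,"dz":0,"ax":0,"ay":0,"az":0},{"dx":-0.8,"dy":0.9,"dz":0,"ax":0,"ay":0,"az":0},{"dx":-0.8,"dy":0.8,"dz":0,"ax":0,"ay":0,"az":0},{"dx":-0.6,"dy":0.6,"dz":0,"ax":0,"ay":0,"az":0},{"dx":-0.22,"dy":0.34,"dz":0,"ax":0,"ay":0,"az":0}]'
python3 -m handwheel '[{"dx":0,"dy":0,"dz":0,"ax":0,"ay":0,"az":0},{"dx":0,"dy":0,"dz":0,"ax":0,"ay":0,"az":0},{"dx":0,"dy":0,"dz":0.7,"ax":0,"ay":0,"az":0},{"dx":0,"dy":0,"dz":0.5,"ax":0,"ay":0,"az":0},{"dx":0,"dy":0,"dz":0.2,"ax":0,"ay":0,"az":0},{"dx":0,"dy":0,"dz":0,"ax":0,"ay":0,"az":0},{"dx":0,"dy":0,"dz":0,"ax":0,"ay":0,"az":0}]'
python3 go.py .6344 .0537 .135
```

```text
clock: 19.55
eef_pos: [0.6345, 0.0517, 0.1747]
tool_rot: [0.708, 0.706, -0.001, -0.0]
ft_force: [0.1, 0.2, -2.3]
grip_width: 0.0223
clock: 20.25
eef_pos: [0.634, 0.0539, 0.1409]
tool_rot: [0.707, 0.707, 0.0, 0.0]
ft_force: [0.6, -0.4, -1.3]
grip_width: 0.0226
t 20.25 pos [0.634  0.0539 0.1409] w 0.0226 F [ 0.6 -0.4 -1.3] yawx 90.03 tilt 0.01
units [-0.01  0.01  0.24]
```

```bash
python3 -m handwheel '[{"dx":0,"dy":0,"dz":0.12,"ax":0,"ay":0,"az":0},{"dx":0,"dy":0,"dz":0.06,"ax":0,"ay":0,"az":0},{"dx":0,"dy":0,"dz":0.04,"ax":0,"ay":0,"az":0},{"dx":0,"dy":0,"dz":0,"ax":0,"ay":0,"az":0},{"dx":0,"dy":0,"dz":0,"ax":0,"ay":0,"az":0}]'
python3 go.py .6344 .0537 .135
```

```text
clock: 20.75
eef_pos: [0.6341, 0.0535, 0.1351]
tool_rot: [0.707, 0.707, 0.0, 0.0]
ft_force: [-0.1, 0.2, -2.0]
grip_width: 0.0224
t 20.75 pos [0.6341 0.0535 0.1351] w 0.0224 F [-0.1  0.2 -2. ] yawx 89.99 tilt 0.01
units [0.01 0.01 0.01]
```

```bash
python3 -m handwheel '[{"dx":0,"dy":0,"dz":0.03,"ax":0,"ay":0,"az":0},{"dx":0,"dy":0,"dz":0,"ax":0,"ay":0,"az":0},{"dx":0,"dy":0,"dz":0,"ax":0,"ay":0,"az":0}]'
python3 go.py .6344 .0537 .135
```

```text
clock: 21.05
eef_pos: [0.6343, 0.0535, 0.1351]
tool_rot: [0.707, 0.707, 0.0, 0.0]
ft_force: [-1.3, -0.3, 3.4]
grip_width: 0.0226
t 21.05 pos [0.6343 0.0535 0.1351] w 0.0226 F [-1.3 -0.3  3.4] yawx 90.0 tilt 0.06
units [0.01 0.   0.  ]
```

```bash
python3 -m handwheel '[{"dx":0,"dy":0,"dz":0,"ax":0,"ay":0,"az":0},{"dx":0,"dy":0,"dz":0,"ax":0,"ay":0,"az":0},{"dx":0,"dy":0,"dz":0,"ax":0,"ay":0,"az":0},{"dx":0,"dy":0,"dz":0,"ax":0,"ay":0,"az":0},{"dx":0,"dy":0,"dz":0,"ax":0,"ay":0,"az":0},{"dx":0,"dy":0,"dz":0,"ax":0,"ay":0,"az":0},{"dx":0,"dy":0,"dz":-0.4,"ax":0,"ay":0,"az":0},{"dx":0,"dy":0,"dz":-0.8,"ax":0,"ay":0,"az":0},{"dx":0,"dy":0,"dz":-1,"ax":0,"ay":0,"az":0},{"dx":0,"dy":0,"dz":-1,"ax":0,"ay":0,"az":0},{"dx":0,"dy":0,"dz":-0.2,"ax":0,"ay":0,"az":0},{"dx":0,"dy":0,"dz":0,"ax":0,"ay":0,"az":0}]' 1
python3 go.py .4344 .0842 .21
```

```text
clock: 22.25
eef_pos: [0.6349, 0.0536, 0.2209]
tool_rot: [0.707, 0.707, 0.001, 0.001]
ft_force: [0.7, 0.2, -0.0]
grip_width: 0.0857
t 22.25 pos [0.6349 0.0536 0.2209] w 0.0857 F [ 0.7  0.2 -0. ] yawx 90.0 tilt 0.19
units [ 1.22 -8.02  0.41]
```

```bash
python3 -m handwheel '[{"dx":0.1,"dy":-0.5,"dz":0,"ax":0,"ay":0,"az":0},{"dx":0.1,"dy":-1,"dz":0,"ax":0,"ay":0,"az":0},{"dx":0.2,"dy":-1,"dz":0,"ax":0,"ay":0,"az":0},{"dx":0.2,"dy":-1,"dz":0,"ax":0,"ay":0,"az":0},{"dx":0.2,"dy":-1,"dz":0,"ax":0,"ay":0,"az":0},{"dx":0.2,"dy":-1,"dz":0,"ax":0,"ay":0,"az":0},{"dx":0.1,"dy":-1,"dz":0,"ax":0,"ay":0,"az":0},{"dx":0.1,"dy":-0.9,"dz":0.2,"ax":0,"ay":0,"az":0},{"dx":0.02,"dy":-0.6,"dz":0.2,"ax":0,"ay":0,"az":0},{"dx":0,"dy":0,"dz":0,"ax":0,"ay":0,"az":0},{"dx":0,"dy":0,"dz":0,"ax":0,"ay":0,"az":0},{"dx":0,"dy":0,"dz":0,"ax":0,"ay":0,"az":0}]' 1
python3 go.py .4344 .0842 .146
python3 - <<'E'
from fit import *
s=bot.camera("side"); save(s,"s9",(230,100,450,400),2,model("bluebottle",.6344,.053,.019)+model("cologne",.4344,.0842)[1:])
s=bot.camera("top"); save(s,"t9",(160,150,560,350),2,[ring(.6344,.053,.147,.012),ring(.4344,.0842,.16,.012)])
E
```

```text
clock: 23.45
eef_pos: [0.4349, 0.084, 0.2091]
tool_rot: [0.707, 0.707, 0.0, 0.0]
ft_force: [1.1, 0.0, 0.4]
grip_width: 0.0853
t 23.45 pos [0.4349 0.084  0.2091] w 0.0853 F [1.1 0.  0.4] yawx 89.99 tilt 0.02
units [ 0.01 -0.02  2.53]
```

View pics/s9.png

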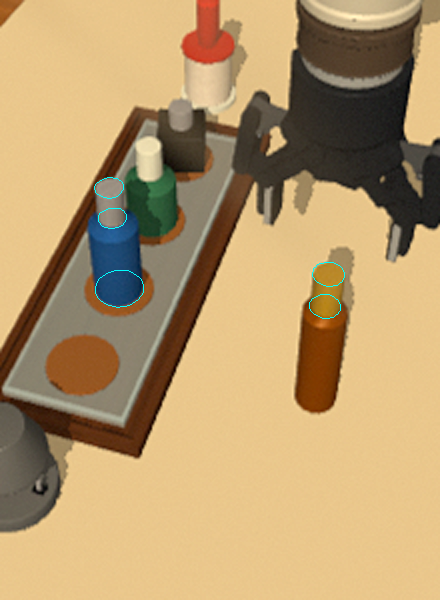

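View pics/t9.png

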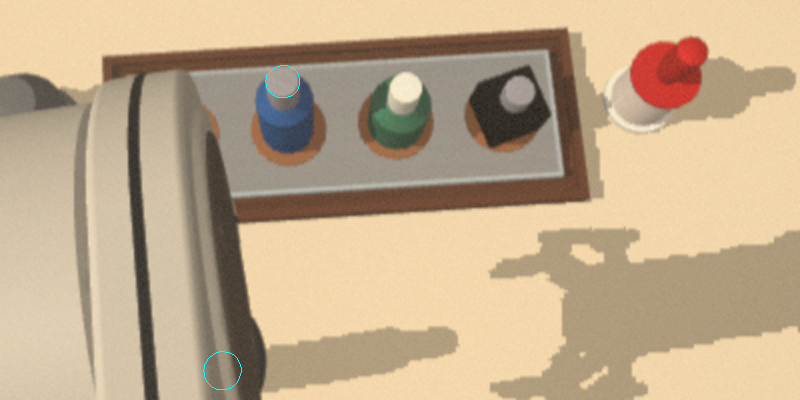

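Blue stands centred, and the cologne's cap lines up between the open jaws. Grasp the cologne.

```bash
python3 -m handwheel '[{"dx":0,"dy":-0.02,"dz":0.6,"ax":0,"ay":0,"az":0},{"dx":0,"dy":0,"dz":1,"ax":0,"ay":0,"az":0},{"dx":0,"dy":0,"dz":0.7,"ax":0,"ay":0,"az":0},{"dx":0,"dy":0,"dz":0.25,"ax":0,"ay":0,"az":0},{"dx":0,"dy":0,"dz":0,"ax":0,"ay":0,"az":0},{"dx":0,"dy":0,"dz":0,"ax":0,"ay":0,"az":0}]' 1
python3 go.py
python3 -m handwheel '[{"dx":0,"dy":0,"dz":0,"ax":0,"ay":0,"az":0},{"dx":0,"dy":0,"dz":0,"ax":0,"ay":0,"az":0},{"dx":0,"dy":0,"dz":0,"ax":0,"ay":0,"az":0},{"dx":0,"dy":0,"dz":0,"ax":0,"ay":0,"az":0},{"dx":0,"dy":0,"dz":0,"ax":0,"ay":0,"az":0},{"dx":0,"dy":0,"dz":0,"ax":0,"ay":0,"az":0},{"dx":0,"dy":0,"dz":0,"ax":0,"ay":0,"az":0}]' -1
python3 go.py .626 .1426 .205
```

```text
clock: 24.15
eef_pos: [0.4344, 0.0841, 0.1462]
tool_rot: [0.707, 0.707, 0.0, 0.0]
ft_force: [0.2, 0.2, -0.6]
grip_width: 0.0853
t 24.15 pos [0.4344 0.0841 0.1462] w 0.0853 F [ 0.2  0.2 -0.6] yawx 89.99 tilt 0.06
clock: 24.85
eef_pos: [0.434, 0.0841, 0.146]
tool_rot: [0.707, 0.707, 0.0, 0.0]
ft_force: [0.7, 0.2, 4.8]
grip_width: 0.0223
t 24.85 pos [0.434  0.0841 0.146 ] w 0.0223 F [0.7 0.2 4.8] yawx 90.0 tilt 0.07
units [ 2.34  7.68 -2.35]
```

```bash
python3 -m handwheel '[{"dx":0,"dy":0,"dz":-0.4,"ax":0,"ay":0,"az":0},{"dx":0,"dy":0,"dz":-0.8,"ax":0,"ay":0,"az":0},{"dx":0.2,"dy":0.3,"dz":-0.8,"ax":0,"ay":0,"az":0},{"dx":0.4,"dy":0.6,"dz":-0.4,"ax":0,"ay":0,"az":0},{"dx":0.5,"dy":0.9,"dz":0,"ax":0,"ay":0,"az":0},{"dx":0.4,"dy":1,"dz":0,"ax":0,"ay":0,"az":0},{"dx":0.4,"dy":1,"dz":0,"ax":0,"ay":0,"az":0},{"dx":0.3,"dy":1,"dz":0,"ax":0,"ay":0,"az":0},{"dx":0.14,"dy":1,"dz":0,"ax":0,"ay":0,"az":0},{"dx":0,"dy":0.9,"dz":0,"ax":0,"ay":0,"az":0},{"dx":0,"dy":0.6,"dz":0,"ax":0,"ay":0,"az":0},{"dx":0,"dy":0.37,"dz":0,"ax":0,"ay":0,"az":0}]'
python3 -m handwheel '[{"dx":0,"dy":0,"dz":0,"ax":0,"ay":0,"az":0},{"dx":0,"dy":0,"dz":0,"ax":0,"ay":0,"az":0},{"dx":0,"dy":0,"dz":0.7,"ax":0,"ay":0,"az":0},{"dx":0,"dy":0,"dz":0.5,"ax":0,"ay":0,"az":0},{"dx":0,"dy":0,"dz":0.2,"ax":0,"ay":0,"az":0},{"dx":0,"dy":0,"dz":0,"ax":0,"ay":0,"az":0},{"dx":0,"dy":0,"dz":0,"ax":0,"ay":0,"az":0}]'
python3 go.py .626 .1426 .165
```

```text
clock: 26.05
eef_pos: [0.6259, 0.1424, 0.2045]
tool_rot: [0.707, 0.707, -0.001, -0.001]
ft_force: [-0.1, 0.9, -1.5]
grip_width: 0.0222
clock: 26.75
eef_pos: [0.6253, 0.1426, 0.1709]
tool_rot: [0.707, 0.707, 0.0, 0.0]
ft_force: [0.1, -0.2, -1.0]
grip_width: 0.0223
t 26.75 pos [0.6253 0.1426 0.1709] w 0.0223 F [ 0.1 -0.2 -1. ] yawx 90.01 tilt 0.01
units [0.   0.03 0.24]
```

```bash
python3 -m handwheel '[{"dx":0,"dy":0.03,"dz":0.12,"ax":0,"ay":0,"az":0},{"dx":0,"dy":0,"dz":0.06,"ax":0,"ay":0,"az":0},{"dx":0,"dy":0,"dz":0.04,"ax":0,"ay":0,"az":0},{"dx":0,"dy":0,"dz":0,"ax":0,"ay":0,"az":0},{"dx":0,"dy":0,"dz":0,"ax":0,"ay":0,"az":0}]'
python3 go.py .626 .1426 .165
```

```text
clock: 27.25
eef_pos: [0.6261, 0.1425, 0.1651]
tool_rot: [0.707, 0.707, 0.0, 0.0]
ft_force: [-0.2, 0.4, -1.2]
grip_width: 0.0224
t 27.25 pos [0.6261 0.1425 0.1651] w 0.0224 F [-0.2  0.4 -1.2] yawx 90.0 tilt 0.01
units [ 0.   -0.    0.01]
```

```bash
python3 -m handwheel '[{"dx":0,"dy":0,"dz":0.03,"ax":0,"ay":0,"az":0},{"dx":0,"dy":0,"dz":0,"ax":0,"ay":0,"az":0},{"dx":0,"dy":0,"dz":0,"ax":0,"ay":0,"az":0}]'
python3 go.py .626 .1426 .165
```

```text
clock: 27.55
eef_pos: [0.6262, 0.1426, 0.1651]
tool_rot: [0.707, 0.707, 0.0, 0.0]
ft_force: [-0.5, -0.2, 3.9]
grip_width: 0.0225
t 27.55 pos [0.6262 0.1426 0.1651] w 0.0225 F [-0.5 -0.2  3.9] yawx 90.0 tilt 0.06
units [ 0.   -0.01  0.  ]
```

Touchdown. Release, rise, then back away toward the robot.

```bash
python3 -m handwheel '[{"dx":0,"dy":0,"dz":0,"ax":0,"ay":0,"az":0},{"dx":0,"dy":0,"dz":0,"ax":0,"ay":0,"az":0},{"dx":0,"dy":0,"dz":0,"ax":0,"ay":0,"az":0},{"dx":0,"dy":0,"dz":0,"ax":0,"ay":0,"az":0},{"dx":0,"dy":0,"dz":0,"ax":0,"ay":0,"az":0},{"dx":0,"dy":0,"dz":0,"ax":0,"ay":0,"az":0},{"dx":0,"dy":0,"dz":-0.4,"ax":0,"ay":0,"az":0},{"dx":0,"dy":0,"dz":-0.8,"ax":0,"ay":0,"az":0},{"dx":0,"dy":0,"dz":-1,"ax":0,"ay":0,"az":0},{"dx":0,"dy":0,"dz":-1,"ax":0,"ay":0,"az":0},{"dx":0,"dy":0,"dz":0,"ax":0,"ay":0,"az":0}]' 1
python3 -m handwheel '[{"dx":0,"dy":-0.5,"dz":0,"ax":0,"ay":0,"az":0},{"dx":0,"dy":-1,"dz":0,"ax":0,"ay":0,"az":0},{"dx":0,"dy":-1,"dz":0,"ax":0,"ay":0,"az":0},{"dx":0,"dy":-1,"dz":0,"ax":0,"ay":0,"az":0},{"dx":0,"dy":-1,"dz":0,"ax":0,"ay":0,"az":0},{"dx":0,"dy":-1,"dz":0,"ax":0,"ay":0,"az":0},{"dx":0,"dy":-1,"dz":0,"ax":0,"ay":0,"az":0},{"dx":0,"dy":-1,"dz":0,"ax":0,"ay":0,"az":0},{"dx":0,"dy":-1,"dz":0,"ax":0,"ay":0,"az":0},{"dx":0,"dy":-0.5,"dz":0,"ax":0,"ay":0,"az":0},{"dx":0,"dy":0,"dz":0,"ax":0,"ay":0,"az":0}]' 1
python3 go.py
python3 - <<'E'
from fit import *
d=[]
for n,p in(("cologne",(.626,.1426)),("bluebottle",(.6344,.053)),("greenbottle",(.6428,-.0366)),("flacon",(.6512,-.1262))): d+=model(n,*p,.019)[::2]
s=bot.camera("side"); save(s,"s10",(200,80,450,380),2,d)
s=bot.camera("top"); save(s,"t10",(140,150,540,350),2,d[1::2])
E
```

```text
clock: 28.65
eef_pos: [0.6282, 0.143, 0.2498]
tool_rot: [0.707, 0.707, 0.004, 0.002]
ft_force: [-0.3, 0.1, -0.0]
grip_width: 0.0854
clock: 29.75
eef_pos: [0.3999, 0.1425, 0.2445]
tool_rot: [0.707, 0.707, 0.0, 0.0]
ft_force: [0.3, 0.3, 0.4]
grip_width: 0.0853
t 29.75 pos [0.3999 0.1425 0.2445] w 0.0853 F [0.3 0.3 0.4] yawx 90.05 tilt 0.01
```

View pics/s10.png

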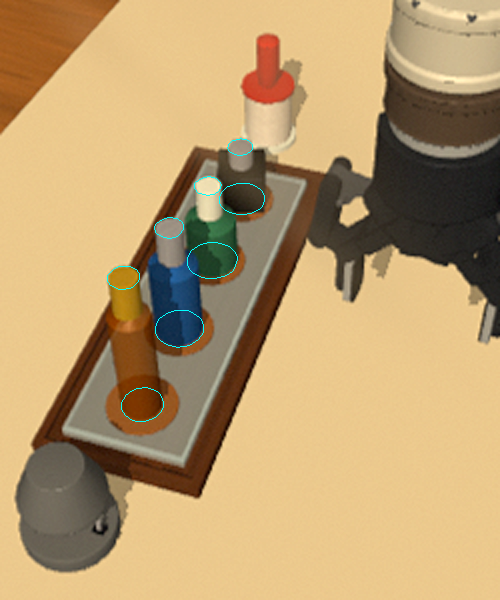

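View pics/t10.png

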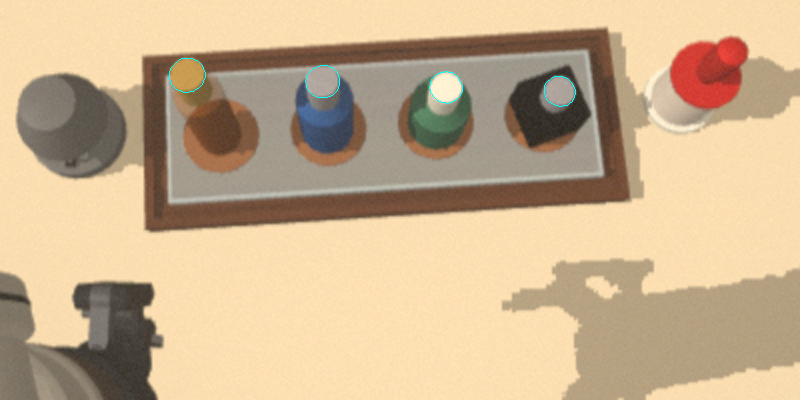

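Both views show all four bottles upright, with caps and bases on the model rings centred on their pads. The lamp and lint roller are where they were, and the arm is clear. Handing in.

```bash
python3 -c "
from workcell import bot
print(bot.job_done())"
```

```text
the job is handed in; nothing more can be done
None
```

All four bottles are lined up by height: cologne on the pad nearest the lamp, then blue, then green, with the flacon on the pad nearest the lint roller. Each was gripped by the cap, lowered until it touched the pad, and released. The job was handed in at about 30 s.

- **Last checks:** both cameras showed all four upright, with their caps within about 1 mm of the pad centres. The lamp and lint roller looked untouched, and the arm was clear of everything.
- **Forces:** the readings I took stayed under 7 N. The highest was 6.8 N while closing on the green cap.
- **Disagreements and misses:**
  - The networks' first pad positions were a few mm off, and they also gave wrong labels (the lint roller as the blue bottle, for example). I used colour-based pad centres and hand-read cap positions instead.
  - The gripper read about 22 mm on the 24 mm caps, but every grip held.
  - Two early move commands were refused for their format, with no motion.
  - The flacon was not turned square to the tray, since the task didn't ask for it.

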